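# Ring on the stub axle

### The job

Lock the wheel on its stub axle: squeeze the red handles of the ring pliers standing in the blue holder fully together, so that their jaws take and spread the brass retaining ring, lift it straight out, lower the spread ring over the end of the axle to the groove just above the brass washer, and ease the handles so that it closes fully in the groove. Then put the empty pliers back upright in the holder's notches and let go. Leave the nut, bearing, wrench and screwdriver where they lie.

Things in the scene. Friction and masses are not known exactly. Their poses are not given: they have to be found in the camera images.
- axle: Fixed stub axle upright on a green 130 x 130 x 10 mm plate, with a black wheel and yellow disc (diameter 124, top at z 44, hub to z 48). Above: spacer and brass washer, diameter 38, top z 62; dark groove, diameter 26, z 62 to 70; end collar, diameter 31, z 70 to 76, tapering to 23 at the top, z 81. Greased: the ring slides easily on it. Origin on the axis at table height, z up.
- axle_groove (a point): Point on the axle's axis at z 64: where ring_center lies when the 4 mm thick ring rests on the washer in the groove. The groove is 8 mm high, so the ring may lie up to 4 mm higher.
- holder: Blue holder, base 125 x 80 x 8 mm; origin on the table under the pliers' axis. x runs from the ring towards the pliers; the handles close along y. Two posts at x +-11 to +-22 have notches open at the top (15 mm wide, floor at z 78, flared tops to z 97) for the tangs. The -x post stands inside the ring; above it is 28 mm wide, so the ring lifts off only when spread. Black ring seat, top z 24.
- holder_park (a point): Where the origin of the pliers lies when they stand in the holder: on its z axis, 86 mm above the table.
- pliers: Pliers standing upright, jaws down, 138 mm long, 0.13 to 0.2 kg. Origin in the middle of the dark hinge plate (44 mm wide in y), axes as the holder's at the start. Two tangs, 12 mm wide, 16 high, reach from the plate to x +-26 and sit in the notches (bottom 8 mm below the origin). The halves hinge at y +-14; squeezing the handles spreads the jaws.
- pliers_grip (a point): Where to squeeze: between the red handles, 55 mm above the pliers' origin. Handles: 14 mm wide in x, 22 to 72 mm above the origin; over both outsides about 50 mm here at rest (56 at the top) and 14 mm fully squeezed, against a stop. That takes about 16 N on each; a 40 N grip is fine. Springs open them with 4 to 7 N: eased to 46 mm they are still held, and the jaws are free of the closed ring.
- plier_left (a joint): Angle of the +y half: 0 at rest (jaws together), 0.29 rad fully squeezed (jaws spread). Each jaw tip, 8 mm wide in x, has an outer groove 60 mm below the pliers' origin that takes a lug of the ring, and ends 66 mm below the origin.
- plier_right (a joint): Angle of the -y half, likewise.
- ring: Brass-coloured retaining ring, flat, 4 mm thick, 36 g; closed: inner diameter 28, outer 42 mm, two lugs reaching 40 mm from the centre on its +x side with a 20 mm gap for the jaws. Two rigid halves with a spring hinge at the back. Origin at its centre, x to the gap, z up; the frame belongs to the +y half, so it turns 0.24 rad when spread. It may point any way round on the axle.
- ring_center (a point): Centre of the closed ring, mid-thickness (the ring's origin). At the start 32 mm from the pliers' axis on the holder's -x side, 26 mm above the table.
- ring_back (a point): The ring's hinge, mid-thickness, 17.5 mm from the ring's centre, opposite the gap. The fully spread ring passes the 31 mm collar with 1 to 2 mm to spare when the axle's axis lies 20.6 mm from this point along x towards the pliers (ring_back is then about 46 mm from the pliers' axis). When released the ring centres itself in the groove.
- ring_arm (a joint): Spread of the ring: 0 closed (spring holds it there), about 0.47 rad when the pliers are fully squeezed.
- nut: Loose steel hex nut, 36 mm across, 16 high; bystander. Origin under its centre.
- bearing: Loose steel bearing, diameter 48, 15 high; bystander. Origin under its centre.
- wrench: Loose wrench lying on the table; bystander.
- screwdriver: Loose screwdriver with red handle lying on the table; bystander.
Not all that is in view belongs to the job. Of the things like the holder, leave any that is turquoise; of the rest the larger one is meant. There is more than one size of the pliers; the job needs the larger.

How it is judged:
By the outcome, as a careful person would: the job done as asked, in the order asked, and still so for the second after the job is handed in, with the robot touching nothing.
It also fails if it takes over 64 s, if anything falls off the work surface, if the arm or the gripper's body presses on something with over 40 N, if the wrist force passes 120 N, or if a joint passes its speed limit or range.

### The arm

A 6-joint arm with a two-finger parallel gripper is mounted at the origin on the work surface. World frame = base frame: x ahead of the robot, y to its left, z up, the work surface at z = 0. Lengths are in mm, angles in degrees, forces in N, time in s.
With the tool pointing down it reaches from about 300 to 850 mm from the base axis. Payload 4.2 kg.
Tool frame: the origin (TCP) lies on the centre line of the jaws, within the pads' length; the fingertips stand 14 mm ahead of it and the grasp point (between the pads) lies 5 mm behind it (env.finger_overhang is the z of the fingertips in the tool frame, in mm); z points along the fingers, y is the line along which they close (so a half turn about z gives the same grasp; the last joint's range is limited). The gripper opens to 91 mm and grips with 3 to 60 N. Pads are 32 mm wide; open, the fingers measure 118 mm over their backs; the gripper's body (76 mm by 178 mm) begins 60 mm behind the grasp point.
Start: joints at [-67.494, 18.312, 89.639, -0, 72.044, -1.146], TCP at [230.68, -526.715, 227.976] pointing down, gripper open.
Joint ranges: [-177.97, 177.97], [-48.28, 115.42], [12.27, 149.76], [-77.06, 257.06], [2.81, 150.46], [-146.56, 146.56]. Speed limits (degrees/s): [147.25, 147.25, 180, 180, 180, 180].

### API

Orientations are given as [roll, pitch, yaw] about the fixed x, y, z axes, in that order (R = Rz(yaw) Ry(pitch) Rx(roll)).
In Python, from workcell import sensors, viewer, env gives the robot as it stands. The module is installed in compiled form; this text tells all that it offers.
- The arm moves only by the tool step_arm, never from a script. Its argument "plan" is one flat list of numbers, 6 for each row, row after row: the shift along the tool's x, y, z in cm, then the turn, a rotation vector about the tool's x, y, z in rad. In form: [x, y, z, wx, wy, wz, x, y, z, wx, wy, wz, ...]. A call has 1 to 5 rows; each row shifts and turns the commanded pose from where the row before left it, along the tool's axes as they then stand; what a row does not reach is not made up. A row lasts 1/12 s, in which the tool goes at most 41.7 mm and 7.16 degrees, less where a joint would pass 70% of its speed; a pose out of reach is approached as far as the arm can. A call is refused whole if a number of a shift passes 4.17 or a number of a turn 0.125, either way. A call with a gripper value outside its range is refused whole. "hand" is the finger opening in cm, from 0 to 9.12, set as the call begins (left out, the last holds). The fingers move at their own pace and stop on an object; "newtons" is the grip in N (left out, the last holds). Time passes only in rows, so rows that do not move let the fingers close. It gives the time, the measured TCP pose, the force, the opening and the grip force at its end, in the units of the state.
- sensors.state(): the state, without advancing time (a new reading comes with each control period).
- viewer.grab_frame(name): name is "scene" or "top" or "wrist"; returns a dict with "img" (400x640x3 uint8, red, green, blue), "fx", "fy", "cx", "cy" (pixels), "position" and "attitude" of the camera in the world. Camera axes: x right, y down, z forward; pixel columns grow to the right and rows downward; lengths in mm; the calibration is good to about 2 mm. A picture is of the moment at which its call begins. There is no depth.
- env.job_done(): hands the job in; it is judged then, once.
Trained networks look in a picture, given as the dict that the camera call returned (one of the last four; its "shot" number tells which), for a name from the list of things; names that differ only in an ending like _2 or _b are one class to them, and where a whole thing is asked for, a point or a joint stands for the part that bears it (a point fixed in the world has none). Each returns a list of dicts, best first, with "score" (0 to 1); they miss things now and then, are a little off and sometimes report something else, mostly with a low value. They report only what shows in the picture. A call takes as long as a camera call. They do not tell look-alikes from the thing itself.
- viewer.boxes_of(name, picture): "location" ([column, row] in pixels, amid what is visible of it).
- viewer.pinpoint(name, picture): "location" ([column, row] in pixels: a listed point, or the origin of a listed thing).
The state is a dict: "time_s": time; "qpos": joint angles; "qvel": joint speeds; "effort": joint torques, N m; "ee_pos": TCP position; "ee_rot": TCP orientation; "force": force on the tool from outside, world axes, zero at the start; "torque": the same for the moment, N m; "gripper_width": finger opening in mm; "gripper_force": force on a finger pad.
Only numpy, scipy, OpenCV 4.12 (cv2) and the standard library are available. Lean on these libraries where they do the work, as an engineer would, in place of code of your own. Each camera call takes 0.05 s, during which the arm holds its last target. There are 200 camera calls.

## Working session

There is one attempt and no reset: what is moved stays moved. The work goes in short steps, Python scripts to look and compute and a tool call to move; the robot and the scene stay as the last step left them, time stands still between calls to the robot, and variables do not carry over. Pictures are saved under pics/ and viewed, at most 10 in all, crops included, and the job is handed in when it is done.

Besides the shell and the picture viewer there is one more tool, called after "Call:" as name(argument=value, ...) on one line, values as JSON. step_arm: Moves the arm, as the interface text tells. Its arguments: {"type":"object","properties":{"plan":{"type":"array","items":{"type":"number"}},"hand":{"type":"number"},"newtons":{"type":"number"}},"required":["plan"]}

```bash
mkdir -p pics; cat > h.py <<'E'
from workcell import sensors, viewer, env
import numpy as np, cv2
from scipy.spatial.transform import Rotation as R
def rot(a):
    a=np.array(a,float)
    if a.shape==(3,3): return a
    if a.size==4: return R.from_quat(a).as_matrix()
    return R.from_euler('xyz',a,degrees=True).as_matrix()
def ray(p,uv):
    d=rot(p['attitude'])@np.array([(uv[0]-p['cx'])/p['fx'],(uv[1]-p['cy'])/p['fy'],1])
    return np.array(p['position'],float),d/np.linalg.norm(d)
def atz(p,uv,z):
    o,d=ray(p,uv); return o+d*(z-o[2])/d[2]
def proj(p,X):
    c=rot(p['attitude']).T@(np.array(X)-np.array(p['position'])); return [p['cx']+p['fx']*c[0]/c[2],p['cy']+p['fy']*c[1]/c[2]]
def tri(rs):
    A=np.zeros((3,3));b=np.zeros(3)
    for o,d in rs:
        M=np.eye(3)-np.outer(d,d);A+=M;b+=M@o
    return np.linalg.solve(A,b)
def save(n,img): cv2.imwrite('pics/'+n+'.png',np.ascontiguousarray(img[:,:,::-1]))
E
python3 - <<'E'
from h import *
np.set_printoptions(precision=1,suppress=True)
Z=dict(axle=0,axle_groove=64,holder=0,holder_park=86,pliers=86,pliers_grip=141,ring=26,ring_center=26,ring_back=26,nut=0,bearing=0)
print(sensors.state())
for c in ['top','scene']:
    p=viewer.grab_frame(c); save(c,p['img']); print(c,p['position'],p['attitude'],p['fx'],p['shot'])
    for n,z in Z.items():
        for r in viewer.pinpoint(n,p)[:4]: print(n,np.round(r['location']),round(r['score'],2),atz(p,r['location'],z))
E
```

```text
{'time_s': 0.0, 'qpos': array([-67.5,  18.4,  89.7,  -0. ,  72. ,  -1.1]), 'qvel': array([ 0. , -0. ,  0.1,  0. , -0. , -0. ]), 'effort': array([  0. , -41.2, -23.2,   0.1,   0. ,  -0. ]), 'ee_pos': array([ 230.5, -526.3,  227.1]), 'ee_rot': array([-179.9,   -0. ,   23.7]), 'force': array([0.5, 0.2, 0.5]), 'torque': array([ 0. , -0. , -0.1]), 'gripper_force': 0.0, 'gripper_width': 90.8043871579496}
top [ 272.4  -54.5 1295.7] [-169.6    1.1  -90.5] 512.3332704958979 1
axle [368. 173.] 0.63 [ 594. -157.    0.]
axle_groove [369. 167.] 0.56 [ 591.8 -154.    64. ]
holder [242. 188.] 0.94 [556.4 169.1   0. ]
holder [187. 177.] 0.71 [588.7 314.8   0. ]
holder_park [239. 183.] 0.96 [550.3 163.1  86. ]
holder_park [244. 274.] 0.92 [330.6 147.4  86. ]
holder_park [181. 169.] 0.58 [588.  306.5  86. ]
pliers [235. 182.] 0.67 [552.9 173.6  86. ]
pliers [257. 139.] 0.62 [661.4 121.   86. ]
pliers_grip [230. 178.] 0.86 [549.6 174.4 141. ]
pliers_grip [252. 130.] 0.6 [667.  123.8 141. ]
pliers_grip [306. 148.] 0.29 [620.3  -1.8 141. ]
ring [246. 202.] 0.62 [516.2 155.9  26. ]
ring [246. 202.] 0.37 [
[... 488 characters left out ...]
   0. ]
holder [277. 216.] 0.2 [ 581.9 -147.9    0. ]
holder_park [392. 337.] 0.96 [608.6 331.7  86. ]
holder_park [432. 222.] 0.66 [340.3 144.   86. ]
holder_park [362. 263.] 0.56 [551.  167.4  86. ]
pliers [361. 267.] 0.56 [558.  174.3  86. ]
pliers [304. 302.] 0.56 [696.7 191.5  86. ]
pliers_grip [304. 294.] 0.78 [710.3 216.9 141. ]
pliers_grip [365. 242.] 0.73 [547.2 165.9 141. ]
pliers_grip [370. 273.] 0.64 [588. 236. 141.]
ring [367. 275.] 0.62 [522.6 153.5  26. ]
ring_center [368. 273.] 0.4 [516.6 150.7  26. ]
ring_center [359. 295.] 0.36 [568.  190.1  26. ]
ring_back [370. 272.] 0.51 [511.2 149.9  26. ]
nut [346. 232.] 0.56 [467.  -4.   0.]
bearing [279. 265.] 0.7 [658.3  10.4   0. ]
```

```bash
python3 - <<'E'
import cv2,numpy as np
s=cv2.imread('pics/scene.png');t=cv2.imread('pics/top.png')
a=cv2.resize(s[190:390,240:460],None,fx=2.7,fy=2.7)
b=cv2.resize(t[110:310,150:410],None,fx=2.7,fy=2.7,interpolation=cv2.INTER_CUBIC)
cv2.imwrite('pics/a.png',a);cv2.imwrite('pics/b.png',b)
E
```

```text
(no output)
```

View pics/a.png

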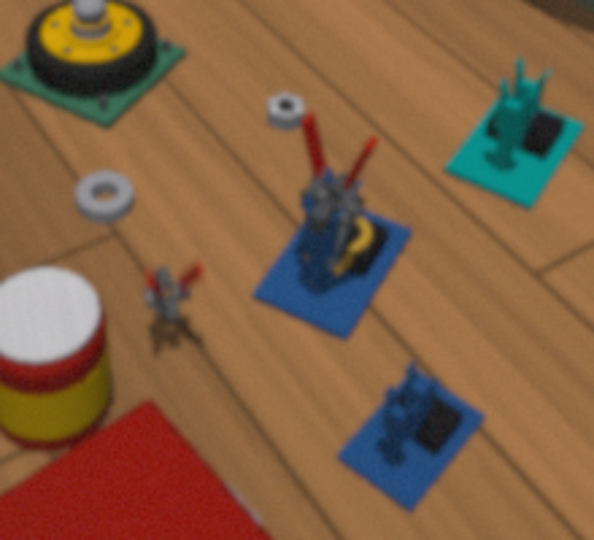

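View pics/b.png

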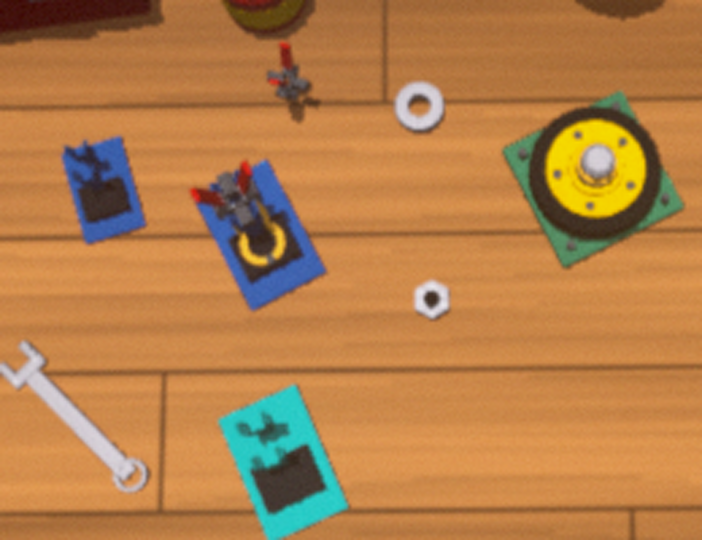

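Candidates (top image): holders are blue with pliers (242,188), small blue (187,177) and turquoise (255,280). Pliers are large in the blue holder (235,182) and small loose (257,139). I choose the blue holder at (242,188) with its large pliers and brass ring at (247,202); the crops confirm this. The axle is at (368,170). I'll look at it on the way.

Call:
step_arm(plan=[3.2, -1.29, -0.2, 0, 0, 0, 3.2, -1.29, -0.2, 0, 0, 0, 3.2, -1.29, -0.2, 0, 0, 0, 3.2, -1.29, -0.2, 0, 0, 0, 3.2, -1.29, -0.2, 0, 0, 0], hand=9.1)

```text
time_s: 1.62
ee_pos: [352.2, -402.3, 238.2]
ee_rot: [180.0, -0.0, 23.6]
force: [-0.2, 0.5, -0.1]
gripper_width: 91.1
gripper_force: 0.0
```

Call:
step_arm(plan=[3.2, -1.29, -0.2, 0, 0, 0, 3.2, -1.29, -0.2, 0, 0, 0, 3.2, -1.29, -0.2, 0, 0, 0, 3.2, -1.29, -0.2, 0, 0, 0, 3.2, -1.29, -0.2, 0, 0, 0])

```text
time_s: 2.03
ee_pos: [473.0, -278.8, 248.2]
ee_rot: [180.0, -0.0, 23.7]
force: [1.0, -0.8, 0.4]
gripper_width: 90.9
gripper_force: 0.0
```

Call:
step_arm(plan=[3.2, -1.29, -0.2, 0, 0, 0, 3.2, -1.29, -0.2, 0, 0, 0, 3.2, -1.29, -0.2, 0, 0, 0, 0, 0, 0, 0, 0, 0, 0, 0, 0, 0, 0, 0])

```text
time_s: 2.45
ee_pos: [545.3, -205.0, 253.7]
ee_rot: [180.0, 0.0, 23.8]
force: [-0.0, -0.6, 0.3]
gripper_width: 91.2
gripper_force: 0.0
```

```bash
python3 - <<'E'
from h import *
np.set_printoptions(precision=1,suppress=True)
s=sensors.state();print(s['time_s'],s['ee_pos'],s['ee_rot'])
p=viewer.grab_frame('wrist'); save('w1',p['img']); print(p['position'],p['attitude'],p['fx'])
for n,z in dict(axle=0,axle_groove=64).items():
    for r in viewer.pinpoint(n,p)[:2]: print(n,np.round(r['location'],1),round(r['score'],2),atz(p,r['location'],z))
E
```

```text
2.45 [ 545.3 -205.   253.7] [180.    0.   23.8]
[ 619.2 -172.2  409.2] [163.5  -0.  -66.2] 288.3955248207147
axle [303.7 137.6] 0.68 [ 583.3 -154.3    0. ]
axle_groove [306.5 143.6] 0.81 [ 583.8 -162.7   64. ]
```

View pics/w1.png

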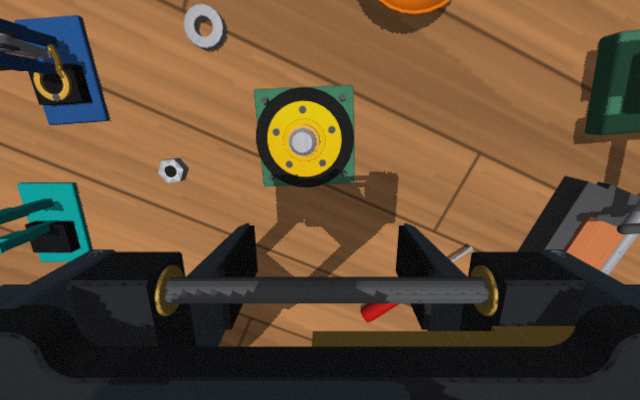

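The wrist view shows the wheel centred at (304,137) with the axle end at (302,142), the holder with ring at upper left (55,80), and the nut at (172,170). I'll refine the axle by backprojecting contours.

```bash
cat >> h.py <<'E'
def circ(p,mask,z):
    c=max(cv2.findContours(mask.astype(np.uint8),cv2.RETR_EXTERNAL,cv2.CHAIN_APPROX_NONE)[0],key=cv2.contourArea)
    c=cv2.convexHull(c)[:,0]
    X=np.array([atz(p,u,z)[:2] for u in c]); 
    from scipy.optimize import least_squares
    f=least_squares(lambda q:np.hypot(X[:,0]-q[0],X[:,1]-q[1])-q[2],[*X.mean(0),40],loss='soft_l1')
    return f.x,np.sqrt(np.mean(f.fun**2))
E
python3 - <<'E'
from h import *
np.set_printoptions(precision=1,suppress=True)
for n in ['wrist','top']:
    p=viewer.grab_frame(n)
    h=cv2.cvtColor(p['img'],cv2.COLOR_RGB2HSV); m=(h[...,0]>22)&(h[...,0]<35)&(h[...,1]>180)&(h[...,2]>120)
    u=proj(p,[588,-160,44]); yy,xx=np.mgrid[:400,:640]; near=np.hypot(xx-u[0],yy-u[1])
    m1=m&(near<60); print(n,circ(p,m1,44))
    b=(h[...,2]<60)&(near<60); print('wheel',circ(p,b&(near<50),40))
    for o in ['axle_groove','axle']:
        for r in viewer.pinpoint(o,p)[:1]: print(o,r['location'],atz(p,r['location'],64 if 'g' in o else 0))
E
```

```text
wrist (array([ 585.3, -157.2,   46. ]), np.float64(0.1797645524460282))
wheel (array([ 584.3, -159.4,   60.6]), np.float64(0.7874735581690298))
axle_groove [305.7, 141.6] [ 584.  -163.1   64. ]
axle [303.6, 136.4] [ 583.2 -155.6    0. ]
top (array([ 585. , -152. ,   39.8]), np.float64(9.693907515618772))
wheel (array([ 656.3, -267.2,   51. ]), np.float64(5.737232617974561))
axle_groove [371.0, 167.5] [ 590.9 -159.6   64. ]
axle [367.9, 173.8] [ 590.8 -156.6    0. ]
```

Call:
step_arm(plan=[3.0, -2.6, 0, 0, 0, 0, 3.0, -2.6, 0, 0, 0, 0, 3.0, -2.6, 0, 0, 0, 0, 2.0, -3.4, 0, 0, 0, 0, 0, -4, 0, 0, 0, 0])

```text
time_s: 3.32
ee_pos: [587.1, -21.2, 253.1]
ee_rot: [180.0, -0.1, 23.6]
force: [0.6, -0.3, 1.4]
gripper_width: 90.7
gripper_force: 0.0
```

Call:
step_arm(plan=[0, -4, 0, 0, 0, 0, 0, -4, 0, 0, 0, 0, 0, -4, 0, 0, 0, 0, 0, -3, 0, 0, 0, 0, 0, 0, 0, 0, 0, 0])

```text
time_s: 3.73
ee_pos: [521.7, 118.6, 254.3]
ee_rot: [-179.8, -0.0, 23.9]
force: [-0.1, -0.7, -0.2]
gripper_width: 91.0
gripper_force: 0.0
```

```bash
python3 - <<'E'
from h import *
np.set_printoptions(precision=1,suppress=True)
s=sensors.state();print(s['time_s'],s['ee_pos'],s['ee_rot'])
p=viewer.grab_frame('wrist'); save('w2',p['img']); print(p['position'],p['attitude'],p['fx'])
for n,z in dict(holder=0,holder_park=86,pliers=86,pliers_grip=141,ring_center=26,ring_back=26).items():
    for r in viewer.pinpoint(n,p)[:2]: print(n,np.round(r['location'],1),round(r['score'],2),atz(p,r['location'],z))
E
```

```text
3.7333 [521.7 118.6 254.3] [-179.8   -0.    23.9]
[595.6 151.2 409.9] [163.5   0.1 -66.1] 288.3955248207147
holder [210.5  65.3] 0.88 [595.1 316.1   0. ]
holder [265.8 274.2] 0.85 [338.  143.6  -0. ]
holder_park [250.3 306.7] 0.97 [338.9 147.   86. ]
holder_park [295.5 149.6] 0.79 [551.3 169.5  86. ]
pliers [294.1 148.9] 0.59 [551.4 171.2  86. ]
pliers_grip [288.4 153.6] 0.71 [552.8 171.  141. ]
pliers_grip [300.7   7.2] 0.58 [666.  205.5 141. ]
ring_center [303.4 168. ] 0.53 [524.8 154.1  26. ]
ring_center [545.6 228.9] 0.53 [ 583.9 -194.5   26. ]
ring_back [303.3 180.9] 0.7 [508.5 147.4  26. ]
```

View pics/w2.png

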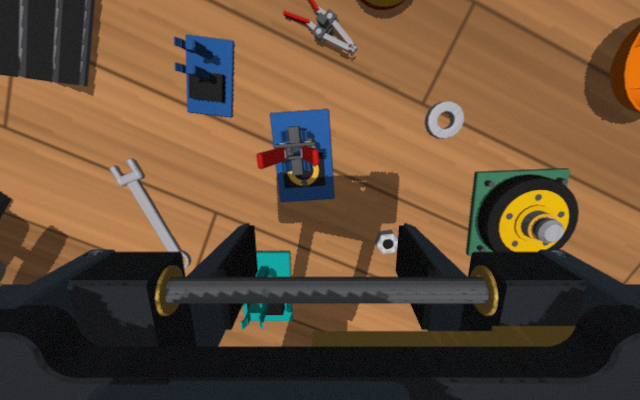

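The view shows the target holder at (300,155), with red handles at (270,158) and (318,157) and the ring at (303,172). Now for the holder yaw from its blue base.

```bash
python3 - <<'E'
from h import *
np.set_printoptions(precision=1,suppress=True)
p=viewer.grab_frame('wrist'); h=cv2.cvtColor(p['img'],cv2.COLOR_RGB2HSV)
m=((h[...,0]>100)&(h[...,0]<125)&(h[...,1]>120)&(h[...,2]>40)).astype(np.uint8)
m[:, :255]=0;m[:,345:]=0;m[:95]=0;m[215:]=0
c=np.vstack(cv2.findContours(m,cv2.RETR_EXTERNAL,cv2.CHAIN_APPROX_NONE)[0])[:,0]
X=np.array([atz(p,u,8)[:2] for u in c],np.float32)
r=cv2.minAreaRect(X);print(r,cv2.boxPoints(r))
red=((h[...,0]<6)|(h[...,0]>174))&(h[...,1]>150)&(h[...,2]>90); red[:, :240]=0;red[:,345:]=0;red[:130]=0;red[200:]=0
n,l,st,ce=cv2.connectedComponentsWithStats(red.astype(np.uint8))
for i in range(1,n):
  if st[i][4]>20:
    print(st[i],ce[i]); 
ys,xs=np.nonzero(red)
for u in [(xs.min(),ys[xs==xs.min()].mean()),(xs.max(),ys[xs==xs.max()].mean())]: print(u,atz(p,u,158))
E
```

```text
((534.9122924804688, 160.8930206298828), (122.3729019165039, 78.10065460205078), 27.85300636291504) [[462.6 166.8]
 [499.1  97.8]
 [607.3 155. ]
 [570.8 224. ]]
[295 147  16  19 213] [302.8 155.8]
[249 149  29  21 377] [262.  158.2]
(np.int64(249), np.float64(159.0)) [540.9 193.7 158. ]
(np.int64(310), np.float64(158.5)) [562.5 145.2 158. ]
```

Call:
step_arm(plan=[1.63, -1.18, 1.5, 0, 0, 0, 1.63, -1.18, 1.5, 0, 0, 0, 1.63, -1.18, 1.4, 0, 0, 0, 0, 0, 0, 0, 0, -0.07, 0, 0, 0, 0, 0, 0])

```text
time_s: 4.55
ee_pos: [554.8, 166.5, 208.4]
ee_rot: [-180.0, 0.2, 27.7]
force: [-0.2, -0.1, 0.1]
gripper_width: 91.0
gripper_force: 0.0
```

```bash
python3 - <<'E'
from h import *
np.set_printoptions(precision=1,suppress=True)
s=sensors.state();print(s['time_s'],s['ee_pos'],s['ee_rot'])
p=viewer.grab_frame('wrist'); save('w3',p['img']); print(p['position'],p['attitude'])
for n,z in dict(holder_park=86,pliers=86,pliers_grip=141,ring_center=26,ring_back=26).items():
    for r in viewer.pinpoint(n,p)[:2]: print(n,np.round(r['location'],1),round(r['score'],2),atz(p,r['location'],z))
h=cv2.cvtColor(p['img'],cv2.COLOR_RGB2HSV)
red=((h[...,0]<6)|(h[...,0]>174))&(h[...,1]>150)&(h[...,2]>90)
n,l,st,ce=cv2.connectedComponentsWithStats(red.astype(np.uint8))
for i in range(1,n):
  if st[i][4]>20: print(st[i],ce[i])
save('w3c',cv2.resize(p['img'][60:300,160:480],None,fx=2,fy=2))
E
```

```text
4.55 [554.8 166.5 208.4] [-180.     0.2   27.7]
[626.7 204.4 363.8] [163.4  -0.  -62.3]
holder_park [212.  90.] 0.68 [600.1 306.3  86. ]
holder_park [324.1 203.1] 0.66 [552.9 167.9  86. ]
pliers [321.3 204.3] 0.71 [550.5 169.9  86. ]
pliers [358.9  69.3] 0.62 [676.3 197.7  86. ]
pliers_grip [338.5  41.6] 0.69 [675.2 220.1 141. ]
pliers_grip [321.2 222.6] 0.57 [551.6 169.5 141. ]
ring_center [323.7 213.8] 0.57 [524.5 154.1  26. ]
[415   0  32  29 175] [427.7  13.8]
[337  19  17  30 135] [345.   33.7]
[466  22  12   7  30] [470.9  25.2]
[315  46  29  16 129] [328.6  53.3]
[286 223   6  16  84] [288.4 230.6]
[349 223   7  15  77] [351.9 229.8]
```

View pics/w3c.png

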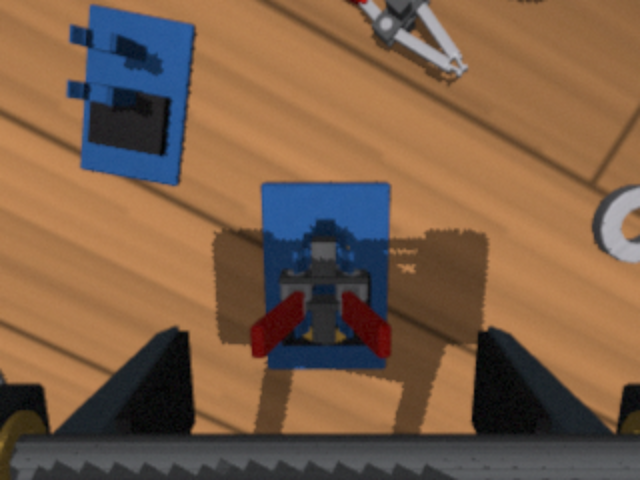

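Call:
step_arm(plan=[-0.14, -0.43, 2.0, 0, 0, 0, 0, 0, 2.6, 0, 0, 0, 0, 0, 2.64, 0, 0, 0, 0, 0, 0, 0, 0, 0, 0, 0, 0, 0, 0, 0])

```text
time_s: 5.27
ee_pos: [550.8, 169.3, 137.2]
ee_rot: [-180.0, 0.1, 27.6]
force: [0.4, 0.0, 1.3]
gripper_width: 90.9
gripper_force: 0.0
```

Call:
step_arm(plan=[0, 0, 0, 0, 0, 0, 0, 0, 0, 0, 0, 0, 0, 0, 0, 0, 0, 0], hand=4.6, newtons=40)

```text
time_s: 5.52
ee_pos: [552.5, 170.0, 139.3]
ee_rot: [180.0, -0.2, 27.6]
force: [-0.6, 1.3, 0.2]
gripper_width: 73.8
gripper_force: 0.0
```

Call:
step_arm(plan=[0, 0, 0, 0, 0, 0, 0, 0, 0, 0, 0, 0, 0, 0, 0, 0, 0, 0, 0, 0, 0, 0, 0, 0, 0, 0, 0, 0, 0, 0], hand=4.6, newtons=40)

```text
time_s: 5.93
ee_pos: [551.8, 169.8, 138.6]
ee_rot: [180.0, -0.1, 27.7]
force: [-0.4, -1.3, 5.2]
gripper_width: 46.1
gripper_force: 4.3
```

Call:
step_arm(plan=[0, 0, 0, 0, 0, 0, 0, 0, 0, 0, 0, 0, 0, 0, 0, 0, 0, 0, 0, 0, 0, 0, 0, 0, 0, 0, 0, 0, 0, 0], hand=1.2)

```text
time_s: 6.35
ee_pos: [551.9, 169.8, 139.0]
ee_rot: [180.0, -0.1, 27.7]
force: [-0.8, -0.2, 5.8]
gripper_width: 15.5
gripper_force: 12.4
```

Call:
step_arm(plan=[0, 0, 0, 0, 0, 0, 0, 0, 0, 0, 0, 0, 0, 0, 0, 0, 0, 0, 0, 0, 0, 0, 0, 0, 0, 0, 0, 0, 0, 0])

```text
time_s: 6.77
ee_pos: [551.6, 170.1, 138.9]
ee_rot: [-180.0, -0.1, 27.7]
force: [-1.8, 0.0, 6.9]
gripper_width: 13.0
gripper_force: 40.0
```

Call:
step_arm(plan=[0, 0, -0.5, 0, 0, 0, 0, 0, -1, 0, 0, 0, 0, 0, -1, 0, 0, 0, 0, 0, -1, 0, 0, 0, 0, 0, -1, 0, 0, 0])

```text
time_s: 7.18
ee_pos: [551.6, 169.8, 183.8]
ee_rot: [180.0, -0.0, 27.7]
force: [-0.5, -0.6, -2.1]
gripper_width: 13.0
gripper_force: 40.0
```

Call:
step_arm(plan=[0, 0, -1.5, 0, 0, 0, 0, 0, -1.5, 0, 0, 0, 0, 0, -1.5, 0, 0, 0, 0, 0, -1.5, 0, 0, 0, 0, 0, -1.0, 0, 0, 0])

```text
time_s: 7.6
ee_pos: [551.9, 169.9, 255.0]
ee_rot: [180.0, -0.2, 27.7]
force: [-0.6, -0.3, -2.2]
gripper_width: 12.9
gripper_force: 40.0
```

```bash
python3 - <<'E'
from h import *
np.set_printoptions(precision=1,suppress=True)
s=sensors.state();print(s['time_s'],s['ee_pos'],s['ee_rot'],s['force'],s['torque'])
a=viewer.grab_frame('scene'); w=viewer.grab_frame('wrist')
for p in (a,w):
  for n in ['ring_center','ring_back','pliers']:
    for r in viewer.pinpoint(n,p)[:2]: print(n,np.round(r['location'],1),round(r['score'],2),atz(p,r['location'],136 if 'ring' in n else 196))
u=np.array(proj(a,[540,160,150]),int);print(u)
save('l1',np.hstack([cv2.resize(a['img'][u[1]-60:u[1]+60,u[0]-50:u[0]+50],(400,480)),w['img'][80:320,220:420].repeat(2,0).repeat(2,1)]))
E
```

```text
7.6 [551.9 169.9 255. ] [180.   -0.2  27.7] [-0.6 -0.3 -2.2] [ 0. -0.  0.]
ring_center [371.2 233.8] 0.44 [519.  149.6 136. ]
pliers [364.9 218.8] 0.9 [549.3 162.2 196. ]
pliers [308.9 324.8] 0.83 [756.3 310.7 196. ]
pliers [357.8  76.6] 0.77 [659.5 201.2 196. ]
pliers [324.9 230.1] 0.75 [548.  168.8 196. ]
[366 235]
```

View pics/l1.png

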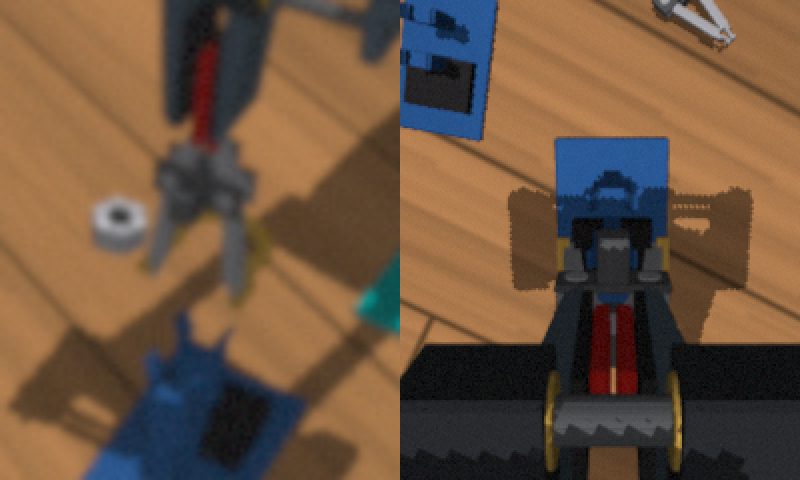

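The ring hangs spread on the jaws and is clear of the holder. Next I carry it to a viewing spot short of the axle.

Call:
step_arm(plan=[-0.8, 1.27, 0, 0, 0, 0, -1.61, 2.54, 0, 0, 0, 0, -1.61, 2.54, 0, 0, 0, 0, -1.61, 2.54, 0, 0, 0, 0, -1.61, 2.54, 0, 0, 0, 0])

```text
time_s: 8.42
ee_pos: [539.6, 32.9, 252.1]
ee_rot: [180.0, 0.1, 27.7]
force: [0.9, 0.2, -2.6]
gripper_width: 12.6
gripper_force: 40.0
```

Call:
step_arm(plan=[-1.61, 2.54, 0, 0, 0, 0, -1.61, 2.54, 0, 0, 0, 0, -1.61, 2.54, 0, 0, 0, 0, -1.61, 2.54, 0, 0, 0, 0, -1.61, 2.54, 0, 0, 0, 0])

```text
time_s: 8.83
ee_pos: [527.0, -117.1, 252.2]
ee_rot: [-180.0, 0.1, 27.6]
force: [0.4, -0.0, -1.4]
gripper_width: 12.7
gripper_force: 40.0
```

Call:
step_arm(plan=[-1.61, 2.54, 0, 0, 0, 0, -1.61, 2.54, 1, 0, 0, 0, -0.8, 1.27, 1, 0, 0, 0, 0, 0, 1, 0, 0, 0, 0, 0, 0, 0, 0, 0])

```text
time_s: 9.25
ee_pos: [519.9, -190.3, 219.9]
ee_rot: [-179.8, 0.2, 27.5]
force: [-0.6, -0.3, -2.2]
gripper_width: 12.7
gripper_force: 40.0
```

```bash
python3 - <<'E'
from h import *
np.set_printoptions(precision=2,suppress=True)
s=sensors.state();print(s['time_s'],s['ee_pos'],s['ee_rot'],s['force'],s['gripper_width'])
p=viewer.grab_frame('wrist'); print(p['position'],p['attitude'],p['cx'],p['cy'])
s=sensors.state();print(s['ee_pos'],s['ee_rot'])
h=cv2.cvtColor(p['img'],cv2.COLOR_RGB2HSV); m=(h[...,0]>22)&(h[...,0]<35)&(h[...,1]>180)&(h[...,2]>120)
u=proj(p,[585,-158,44]); yy,xx=np.mgrid[:400,:640]; near=np.hypot(xx-u[0],yy-u[1]); print(u)
print(circ(p,m&(near<70),44)); print(circ(p,(h[...,2]<60)&(near<62),40))
for o in ['axle_groove','axle','pliers']:
    for r in viewer.pinpoint(o,p)[:1]: print(o,r['location'],atz(p,r['location'],dict(axle=0,axle_groove=64,pliers=172)[o]))
save('w4',cv2.resize(p['img'][20:320,170:470],(600,600)))
np.save('w4.npy',p['img'])
E
```

```text
9.25 [ 519.91 -190.34  219.94] [-179.75    0.2    27.53] [-0.61 -0.34 -2.19] 12.732468852109456
[ 592.29 -153.19  375.24] [163.3    0.21 -62.51] 326.2052345874087 203.82931487116792
[ 520.65 -189.66  221.12] [-179.82    0.13   27.61]
[np.float64(328.10069216539125), np.float64(125.51084844507642)]
(array([ 585.21, -157.1 ,   46.03]), np.float64(0.11952302255873824))
(array([ 584.9 , -157.21,   61.05]), np.float64(2.6543208045591227))
axle_groove [330.3, 124.1] [ 587.75 -159.08   64.  ]
axle [328.4, 125.2] [ 584.54 -158.8     0.  ]
pliers [326.9, 227.7] [ 521.44 -189.81  172.  ]
```

View pics/w4.png

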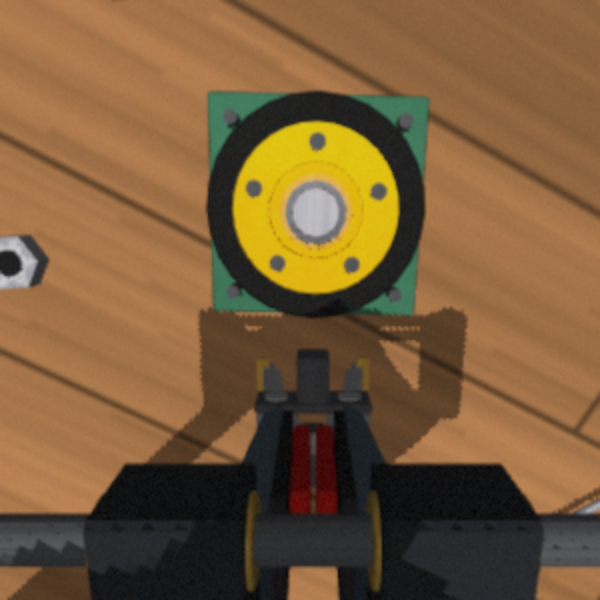

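```bash
python3 - <<'E'
from h import *
np.set_printoptions(precision=2,suppress=True)
p=viewer.grab_frame('wrist'); ss=[sensors.state()]
for i in range(1): ss.append(sensors.state())
t=np.mean([s['ee_pos'] for s in ss],0); print(t)
img=p['img'].astype(int); print(img[186:222:1,326].sum(1)); 
c=img[:,324:330].sum((1,2))
u=np.array([np.cos(np.radians(27.65)),np.sin(np.radians(27.65))])
for row in (194,195,196):
    X=atz(p,(326.3,row),176)[:2]; print(row,(X-t[:2])@u,(X-t[:2])@[u[1],-u[0]])
h=cv2.cvtColor(p['img'],cv2.COLOR_RGB2HSV); yy,xx=np.mgrid[:400,:640]
near=np.hypot(xx-328,yy-125)<17
m=near&(h[...,1]<60)&(h[...,2]>130); print(m.sum(),circ(p,m,81))
m2=near&(h[...,1]<90); print(m2.sum(),circ(p,m2,76))
E
```

```text
[ 522.33 -189.09  223.28]
[199 191 204 207 203 208 205 199 151 101  89  92  80 114 121 136 127 136
 130 131 137 131 129 130 117 129 126 145 130 128 125 129 123 122 129 116]
194 28.156661376437714 -0.06299399266342379
195 27.406760089988133 -0.062439752937123345
196 26.655335206301952 -0.061884387145115786
561 (array([ 586.79, -156.16,   13.44]), np.float64(0.5127515248869672))
676 (array([ 586.08, -157.1 ,   14.63]), np.float64(0.4878249904830037))
```

Axle at about (585.6,-157.0), pliers about 97.5 mm behind the target. The view shows the axle end at crop (315,212) and the pliers at (313,400), nearly in line.

Call:
step_arm(plan=[2.0, 0.03, 0, 0, 0, 0, 2.75, 0.04, 0, 0, 0, 0, 3.0, 0.04, 0, 0, 0, 0, 2.0, 0.02, 0, 0, 0, 0, 0, 0, 0, 0, 0, 0])

```text
time_s: 9.92
ee_pos: [612.6, -142.9, 222.8]
ee_rot: [179.9, -0.2, 27.9]
force: [0.3, -0.5, -2.2]
gripper_width: 12.6
gripper_force: 40.0
```

```bash
python3 - <<'E'
from h import *
np.set_printoptions(precision=2,suppress=True)
P=[]
for c in ['wrist','wrist','scene','top']:
    p=viewer.grab_frame(c); s=sensors.state(); P.append(s['ee_pos'])
    for o in ['axle_groove','pliers','ring_center','ring_back']:
        for r in viewer.pinpoint(o,p)[:1]: print(c,o,round(r['score'],2),r['location'],atz(p,r['location'],dict(axle_groove=64,pliers=168,ring_center=108,ring_back=108)[o]))
    if c=='wrist':
        h=cv2.cvtColor(p['img'],cv2.COLOR_RGB2HSV); m=(h[...,0]>22)&(h[...,0]<35)&(h[...,1]>180)&(h[...,2]>120)
        w=p['img'][150:300,226:426]
    if c=='scene':
        u=np.array(proj(p,[590,-155,110]),int); k=p['img'][u[1]-50:u[1]+50,u[0]-50:u[0]+50]
print(np.array(P),s['ee_rot'],s['force'])
save('v5',np.hstack([cv2.resize(k,(400,400),interpolation=cv2.INTER_CUBIC),cv2.resize(w,(400,400))]))
E
```

```text
wrist axle_groove 0.94 [331.4, 220.8] [ 587.12 -163.39   64.  ]
wrist pliers 0.98 [325.5, 229.7] [ 610.28 -143.52  168.  ]
wrist axle_groove 0.84 [330.1, 215.6] [ 586.73 -162.07   64.  ]
wrist pliers 0.64 [325.3, 227.4] [ 607.13 -145.44  168.  ]
scene axle_groove 0.58 [269.6, 195.7] [ 595.14 -155.33   64.  ]
scene pliers 0.87 [308.9, 327.0] [747.59 295.84 168.  ]
scene ring_center 0.64 [274.7, 176.8] [ 574.19 -164.33  108.  ]
scene ring_back 0.66 [278.1, 175.8] [ 565.01 -164.04  108.  ]
top pliers 0.75 [232.3, 135.3] [644.73 166.06 168.  ]
[[ 610.51 -143.95  222.66]
 [ 608.11 -146.    222.93]
 [ 608.53 -146.06  222.8 ]
 [ 608.82 -145.82  222.56]] [179.99  -0.    27.65] [-0.38  0.36 -2.11]
```

View pics/v5.png

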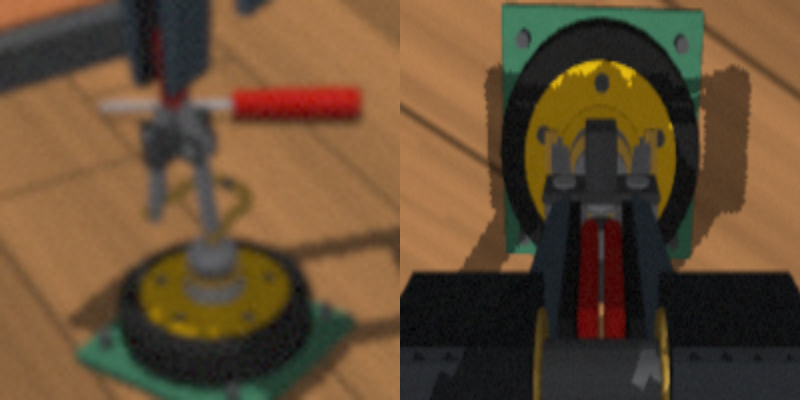

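The right view shows wheel centre (601) and pliers tang (602) laterally aligned, and the ring above the axle end. I descend in stages and watch the force.

Call:
step_arm(plan=[0, 0, 1, 0, 0, 0, 0, 0, 0.8, 0, 0, 0, 0, 0, 0.5, 0, 0, 0, 0, 0, 0.4, 0, 0, 0, 0, 0, 0, 0, 0, 0])

```text
time_s: 11.33
ee_pos: [608.2, -145.5, 193.9]
ee_rot: [-179.9, 0.1, 27.7]
force: [-0.1, 0.2, -1.5]
gripper_width: 13.0
gripper_force: 40.0
```

Call:
step_arm(plan=[0, 0, 0.3, 0, 0, 0, 0, 0, 0.3, 0, 0, 0, 0, 0, 0, 0, 0, 0])

```text
time_s: 11.58
ee_pos: [608.6, -145.7, 189.1]
ee_rot: [-180.0, 0.0, 27.7]
force: [0.0, 1.1, -1.6]
gripper_width: 13.0
gripper_force: 40.0
```

Call:
step_arm(plan=[0, 0, 0.3, 0, 0, 0, 0, 0, 0.2, 0, 0, 0, 0, 0, 0, 0, 0, 0])

```text
time_s: 11.83
ee_pos: [608.6, -145.7, 184.1]
ee_rot: [-180.0, 0.0, 27.7]
force: [-0.2, 0.2, -1.5]
gripper_width: 12.5
gripper_force: 40.0
```

Call:
step_arm(plan=[0, 0, 0.3, 0, 0, 0, 0, 0, 0.2, 0, 0, 0, 0, 0, 0, 0, 0, 0])

```text
time_s: 12.08
ee_pos: [608.6, -145.7, 179.0]
ee_rot: [-180.0, 0.0, 27.7]
force: [0.4, 0.6, -2.0]
gripper_width: 12.6
gripper_force: 40.0
```

Call:
step_arm(plan=[0, 0, 0.1, 0, 0, 0, 0, 0, 0, 0, 0, 0])

```text
time_s: 12.25
ee_pos: [608.8, -145.7, 178.4]
ee_rot: [-180.0, 0.0, 27.7]
force: [0.1, -0.6, -3.1]
gripper_width: 12.5
gripper_force: 40.0
```

Call:
step_arm(plan=[0, 0, 0, 0, 0, 0, 0, 0, 0, 0, 0, 0, 0, 0, 0, 0, 0, 0, 0, 0, 0, 0, 0, 0, 0, 0, 0, 0, 0, 0], hand=3.0)

```text
time_s: 12.67
ee_pos: [608.9, -145.8, 178.7]
ee_rot: [180.0, -0.0, 27.7]
force: [0.1, 0.4, -2.1]
gripper_width: 29.8
gripper_force: 9.1
```

Call:
step_arm(plan=[0, 0, 0, 0, 0, 0, 0, 0, 0, 0, 0, 0, 0, 0, 0, 0, 0, 0, 0, 0, 0, 0, 0, 0, 0, 0, 0, 0, 0, 0], hand=4.6)

```text
time_s: 13.08
ee_pos: [608.8, -145.8, 178.6]
ee_rot: [180.0, 0.0, 27.7]
force: [0.2, 0.3, -1.9]
gripper_width: 46.0
gripper_force: 3.8
```

```bash
python3 - <<'E'
from h import *
np.set_printoptions(precision=2,suppress=True)
s=sensors.state(); print(s['ee_pos'],s['force'],s['gripper_width'],s['gripper_force'])
p=viewer.grab_frame('scene')
for o,z in dict(ring_center=64,ring_back=64,pliers=125).items():
    for r in viewer.pinpoint(o,p)[:2]: print(o,round(r['score'],2),r['location'],atz(p,r['location'],z))
u=np.array(proj(p,[595,-150,80]),int); k=p['img'][u[1]-40:u[1]+40,u[0]-45:u[0]+45]
w=viewer.grab_frame('wrist')['img'][150:300,226:426]
save('v6',np.hstack([cv2.resize(k,(450,400),interpolation=cv2.INTER_CUBIC),cv2.resize(w,(340,400))]))
E
```

```text
[ 608.85 -145.77  178.58] [ 0.23  0.29 -1.94] 45.95996550252014 3.8440081709995866
ring_center 0.5 [273.4, 191.8] [ 579.65 -165.3    64.  ]
ring_back 0.45 [275.4, 191.8] [ 575.34 -162.76   64.  ]
pliers 0.95 [308.8, 324.8] [729.35 264.46 125.  ]
pliers 0.65 [262.8, 178.9] [ 613.11 -147.63  125.  ]
```

View pics/v6.png

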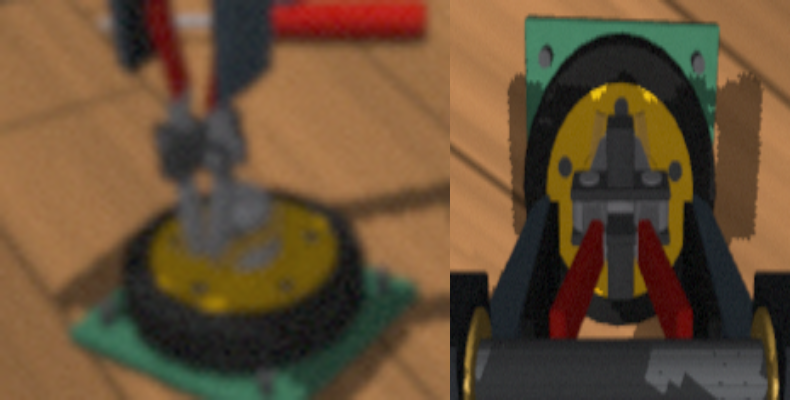

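The handles are eased and the jaws are together. Now lift straight up, watching the force.

Call:
step_arm(plan=[0, 0, -0.3, 0, 0, 0, 0, 0, -0.5, 0, 0, 0, 0, 0, -0.7, 0, 0, 0, 0, 0, 0, 0, 0, 0])

```text
time_s: 13.67
ee_pos: [609.8, -146.0, 195.6]
ee_rot: [179.9, -0.2, 27.7]
force: [0.6, -0.3, -1.7]
gripper_width: 46.2
gripper_force: 3.8
```

Call:
step_arm(plan=[0, 0, -1, 0, 0, 0, 0, 0, -1.5, 0, 0, 0, 0, 0, -1.5, 0, 0, 0, 0, 0, -1.2, 0, 0, 0, 0, 0, -1.0, 0, 0, 0])

```text
time_s: 14.08
ee_pos: [609.1, -145.8, 257.5]
ee_rot: [179.9, -0.1, 27.7]
force: [-0.9, 0.5, -1.4]
gripper_width: 46.0
gripper_force: 3.8
```

Call:
step_arm(plan=[-2.5, -0.5, 0, 0, 0, 0, -3, -0.5, 0, 0, 0, 0, -3, -0.5, 0, 0, 0, 0, -2, -0.5, 0, 0, 0, 0, 0, 0, 0, 0, 0, 0])

```text
time_s: 14.5
ee_pos: [502.6, -177.3, 256.4]
ee_rot: [-180.0, 0.1, 27.6]
force: [-1.5, -0.2, -1.9]
gripper_width: 46.2
gripper_force: 3.8
```

```bash
python3 - <<'E'
from h import *
np.set_printoptions(precision=2,suppress=True)
s=sensors.state(); print(s['ee_pos'],s['force'],s['gripper_width'],s['gripper_force'])
p=viewer.grab_frame('scene'); w=viewer.grab_frame('wrist')
for q in (p,w):
  for o,z in dict(ring_center=64,ring_back=64,pliers=205).items():
    for r in viewer.pinpoint(o,q)[:2]: print(o,round(r['score'],2),r['location'],atz(q,r['location'],z))
u=np.array(proj(p,[585,-157,64]),int); k=p['img'][u[1]-40:u[1]+40,u[0]-40:u[0]+40]
u=np.array(proj(w,[585,-157,64]),int); w=w['img'][u[1]-50:u[1]+50,u[0]-50:u[0]+50]
save('v7',np.hstack([cv2.resize(k,(400,400),interpolation=cv2.INTER_CUBIC),cv2.resize(w,(400,400))]))
E
```

```text
[ 502.61 -177.34  256.4 ] [-1.53 -0.22 -1.94] 46.15250233929775 3.844377645291388
ring_center 0.55 [278.6, 160.9] [ 501.37 -288.98   64.  ]
ring_center 0.42 [274.4, 192.3] [ 578.46 -162.12   64.  ]
ring_back 0.71 [343.5, 231.8] [513.62  50.24  64.  ]
ring_back 0.61 [277.9, 190.5] [ 567.41 -164.55   64.  ]
pliers 0.75 [301.0, 127.1] [ 480.66 -196.3   205.  ]
pliers 0.64 [308.9, 326.3] [760.99 318.68 205.  ]
ring_center 0.74 [344.8, 123.0] [ 582.08 -161.44   64.  ]
ring_back 0.85 [343.8, 135.0] [ 569.6 -166.9   64. ]
ring_back 0.65 [98.1, 19.8] [553.82 120.28  64.  ]
pliers 0.86 [323.1, 248.7] [ 488.46 -182.92  205.  ]
```

View pics/v7.png

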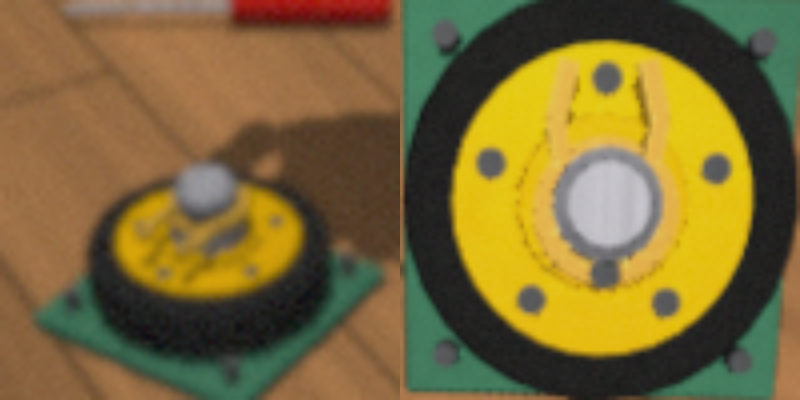

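The ring lies closed in the groove, around the axle at crop (605,205) with the lugs pointing up. The pliers' origin now appears about 15 mm off, so they may have swung in the light grip. I'll squeeze firmly and measure the tilt.

Call:
step_arm(plan=[0, 0, 0, 0, 0, 0, 0, 0, 0, 0, 0, 0, 0, 0, 0, 0, 0, 0, 0, 0, 0, 0, 0, 0, 0, 0, 0, 0, 0, 0], hand=1.2, newtons=40)

```text
time_s: 15.32
ee_pos: [506.6, -176.7, 255.5]
ee_rot: [180.0, -0.0, 27.7]
force: [0.2, -0.2, -1.6]
gripper_width: 15.0
gripper_force: 5.7
```

Call:
step_arm(plan=[0, 0, 0, 0, 0, 0, 0, 0, 0, 0, 0, 0, 0, 0, 0, 0, 0, 0])

```text
time_s: 15.57
ee_pos: [506.6, -176.8, 255.6]
ee_rot: [180.0, -0.0, 27.7]
force: [-0.6, -0.1, -1.6]
gripper_width: 12.2
gripper_force: 40.0
```

```bash
cat > tilt.py <<'E'
from h import *
np.set_printoptions(precision=2,suppress=True)
T=[]
for c in ['wrist','scene','wrist','scene']:
    p=viewer.grab_frame(c); s=sensors.state(); t=s['ee_pos']; M=rot(s['ee_rot'])
    for r in viewer.pinpoint('pliers',p)[:3]:
        o,d=ray(p,r['location'])
        o2,d2=M.T@(o-t),M.T@d   # tool frame; intersect plane y=0
        k=-o2[1]/d2[1] if c=='scene' else None
        if c=='wrist':  # closest to circle in xz
            th=np.radians(np.arange(-40,40,.1)); C=np.c_[58*np.sin(th),0*th,-5+58*np.cos(th)]
            e=np.linalg.norm(np.cross(C-o2,d2),axis=1); i=e.argmin(); print(c,round(r['score'],2),r['location'],'tilt to tool +x',np.degrees(th[i]),'err',e[i])
        else: print(c,round(r['score'],2),r['location'],'tool xz',o2+k*d2)
    if c=='wrist':
        im=p['img'].astype(int); print(im[180:262:1,325:328].sum((1,2))//3)
print(t,s['ee_rot'],s['force'],s['torque'],s['gripper_width'])
E
python3 tilt.py
```

```text
wrist 0.69 [326.8, 231.1] tilt to tool +x -2.999999999999474 err 0.383610207230176
wrist 0.67 [341.2, 136.7] tilt to tool +x 39.90000000000114 err 33.49667277046687
[195 196 197 195 199 197 190 195 192 191 195 205 203 204 154  98  70  77
  86 117 121 129 123 123 127 131 131 126 125 130 127 130 133 130 131 122
 129 125 131 134 122 102 107 126 127 122 148 186 187 183 180 123  85  85
  81 112 183 208 203 207 209 203 203 205 207 209 186 142 113 125 118 119
 114 115 119 113 116 120 111 121 115 122]
scene 0.79 [292.9, 135.4] tool xz [11.98  0.   51.89]
scene 0.59 [308.9, 327.1] tool xz [-59.43   0.   865.22]
wrist 0.86 [322.9, 229.2] tilt to tool +x -1.3999999999994515 err 2.6477130699002207
[195 194 198 198 201 198 192 191 184 201 199 202 202 204 151  90  81  88
  96 112 124 129 134 131 133 132 127 131 131 126 125 128 125 136 126 128
 134 127 132 129 134 107 110 131 127 118 155 180 186 179 176 124  82  84
  86 111 179 199 196 197 203 209 209 209 207 209 182 138 117 109 122 123
 118 117 123 122 115 118 120 118 118 114]
scene 0.68 [294.6, 135.2] tool xz [ 4.73  0.   54.66]
scene 0.67 [482.8, 308.7] tool xz [ 878999.14       0.   -927432.9 ]
scene 0.26 [279.1, 158.5] tool xz [71.58  0.   85.38]
[ 506.55 -176.78  255.56] [179.99   0.    27.66] [-0.88  0.11 -1.09] [ 0.04 -0.06 -0.01] 12.704258283937957
```

The tang edge pixels match the earlier squeezed view, so there is no tilt and the earlier offset was motion lag. I go back above the holder.

Call:
step_arm(plan=[0.77, -1.1, 0, 0, 0, 0, 1.55, -2.2, 0, 0, 0, 0, 1.55, -2.2, 0, 0, 0, 0, 1.55, -2.2, 0, 0, 0, 0, 1.55, -2.2, 0, 0, 0, 0])

```text
time_s: 16.38
ee_pos: [522.3, -54.8, 255.6]
ee_rot: [-180.0, -0.0, 27.6]
force: [1.0, -0.4, -1.0]
gripper_width: 12.6
gripper_force: 40.0
```

Call:
step_arm(plan=[1.55, -2.2, 0, 0, 0, 0, 1.55, -2.2, 0, 0, 0, 0, 1.55, -2.2, 0, 0, 0, 0, 1.55, -2.2, 0, 0, 0, 0, 1.55, -2.2, 0, 0, 0, 0])

```text
time_s: 16.8
ee_pos: [539.6, 78.9, 255.6]
ee_rot: [-180.0, -0.0, 27.7]
force: [0.7, 0.2, -1.8]
gripper_width: 12.4
gripper_force: 40.0
```

Call:
step_arm(plan=[1.55, -2.2, 0, 0, 0, 0, 1.55, -2.2, 0, 0, 0, 0, 1.52, -2.2, 0, 0, 0, 0, 0.77, -1.1, 0, 0, 0, 0, 0, 0, 0, 0, 0, 0])

```text
time_s: 17.22
ee_pos: [551.7, 173.1, 255.2]
ee_rot: [-179.9, -0.0, 27.9]
force: [1.4, -0.3, -2.1]
gripper_width: 12.8
gripper_force: 40.0
```

Call:
step_arm(plan=[0, 0, 0, 0, 0, 0, 0, 0, 0, 0, 0, 0, 0, 0, 0, 0, 0, 0])

```text
time_s: 17.47
ee_pos: [551.7, 168.8, 255.6]
ee_rot: [180.0, 0.0, 27.6]
force: [-0.7, 0.2, -2.4]
gripper_width: 12.5
gripper_force: 40.0
```

```bash
python3 - <<'E'
from h import *
np.set_printoptions(precision=2,suppress=True)
p=viewer.grab_frame('wrist');s=sensors.state(); print(s['time_s'],s['ee_pos'],s['ee_rot'])
for o,z in dict(holder=0,holder_park=86,pliers=203).items():
    for r in viewer.pinpoint(o,p)[:3]: print(o,round(r['score'],2),r['location'],atz(p,r['location'],z))
h=cv2.cvtColor(p['img'],cv2.COLOR_RGB2HSV)
m=((h[...,0]>100)&(h[...,0]<125)&(h[...,1]>120)&(h[...,2]>40)).astype(np.uint8)
c=[x for x in cv2.findContours(m,cv2.RETR_EXTERNAL,cv2.CHAIN_APPROX_NONE)[0] if cv2.contourArea(x)>300]
for x in c:
    X=np.array([atz(p,u,8)[:2] for u in x[:,0]],np.float32); r=cv2.minAreaRect(X); print(r,x[:,0].min(0),x[:,0].max(0))
E
```

```text
17.5167 [551.79 168.75 255.65] [179.98   0.01  27.58]
holder 0.83 [244.0, 99.0] [594.53 315.32   0.  ]
holder 0.79 [326.6, 178.7] [549.37 166.71   0.  ]
holder_park 0.93 [327.5, 190.9] [552.56 167.43  86.  ]
holder_park 0.68 [227.3, 97.5] [593.74 308.82  86.  ]
pliers 0.92 [359.2, 74.4] [658.34 199.74 203.  ]
pliers 0.89 [324.6, 229.5] [549.75 169.22 203.  ]
((545.6080322265625, 167.165283203125), (98.80823516845703, 77.91209411621094), 27.94803237915039) [297 147] [353 215]
((580.1809692382812, 313.96258544921875), (91.3419189453125, 64.05270385742188), 17.23833656311035) [215  69] [267 147]
```

Call:
step_arm(plan=[0.05, -0.1, 1.5, 0, 0, 0, 0, 0, 2.5, 0, 0, 0, 0, 0, 2.5, 0, 0, 0, 0, 0, 1.5, 0, 0, 0, 0, 0, 0.5, 0, 0, 0])

```text
time_s: 18.08
ee_pos: [550.2, 170.0, 167.7]
ee_rot: [-179.9, 0.3, 27.6]
force: [-0.2, 0.5, -1.9]
gripper_width: 12.5
gripper_force: 40.0
```

Call:
step_arm(plan=[0, 0, 0, 0, 0, 0, 0, 0, 0, 0, 0, 0, 0, 0, 0.5, 0, 0, 0, 0, 0, 0.5, 0, 0, 0, 0, 0, 0, 0, 0, 0])

```text
time_s: 18.5
ee_pos: [551.6, 170.9, 160.2]
ee_rot: [-180.0, 0.0, 27.7]
force: [-0.0, -0.6, -1.5]
gripper_width: 12.6
gripper_force: 40.0
```

Call:
step_arm(plan=[0, 0, 0, 0, 0, 0, 0, 0, 0, 0, 0, 0])

```text
time_s: 18.67
ee_pos: [552.0, 171.1, 160.8]
ee_rot: [180.0, -0.0, 27.7]
force: [0.2, 0.5, -0.8]
gripper_width: 12.7
gripper_force: 40.0
```

Call:
step_arm(plan=[0, 0, 0, 0, 0, 0])

```text
time_s: 18.75
ee_pos: [552.1, 171.1, 160.8]
ee_rot: [180.0, -0.0, 27.7]
force: [-0.1, -0.2, -1.9]
gripper_width: 12.5
gripper_force: 40.0
```

Call:
step_arm(plan=[-0.06, 0.1, 0, 0, 0, 0, 0, 0, 0, 0, 0, 0, 0, 0, 0, 0, 0, 0, 0, 0, 0, 0, 0, 0])

```text
time_s: 19.08
ee_pos: [551.8, 169.8, 160.6]
ee_rot: [180.0, -0.0, 27.7]
force: [0.3, -0.1, -1.1]
gripper_width: 12.6
gripper_force: 40.0
```

Call:
step_arm(plan=[0, 0, 0.3, 0, 0, 0, 0, 0, 0.3, 0, 0, 0, 0, 0, 0.3, 0, 0, 0, 0, 0, 0, 0, 0, 0])

```text
time_s: 19.42
ee_pos: [551.3, 169.7, 150.6]
ee_rot: [-180.0, 0.1, 27.7]
force: [-0.7, -0.6, -2.1]
gripper_width: 12.8
gripper_force: 40.0
```

Tangs are below the flare tops with no contact force. Continue down to the floor.

Call:
step_arm(plan=[0, 0, 0.3, 0, 0, 0, 0, 0, 0.3, 0, 0, 0, 0, 0, 0.3, 0, 0, 0, 0, 0, 0, 0, 0, 0])

```text
time_s: 19.75
ee_pos: [551.4, 169.7, 141.7]
ee_rot: [-180.0, 0.1, 27.7]
force: [-0.9, 0.3, -0.6]
gripper_width: 12.6
gripper_force: 40.0
```

Call:
step_arm(plan=[0, 0, 0.1, 0, 0, 0, 0, 0, 0.1, 0, 0, 0, 0, 0, 0, 0, 0, 0])

```text
time_s: 20.0
ee_pos: [552.0, 169.9, 140.9]
ee_rot: [180.0, -0.0, 27.7]
force: [-0.6, 0.3, 0.2]
gripper_width: 12.5
gripper_force: 40.0
```

Call:
step_arm(plan=[0, 0, 0.1, 0, 0, 0, 0, 0, 0, 0, 0, 0])

```text
time_s: 20.17
ee_pos: [552.0, 169.8, 140.8]
ee_rot: [180.0, -0.1, 27.7]
force: [-3.2, -0.8, 4.9]
gripper_width: 12.3
gripper_force: 40.0
```

Call:
step_arm(plan=[0, 0, 0, 0, 0, 0, 0, 0, 0, 0, 0, 0, 0, 0, 0, 0, 0, 0, 0, 0, 0, 0, 0, 0, 0, 0, 0, 0, 0, 0], hand=3.5)

```text
time_s: 20.58
ee_pos: [552.4, 169.9, 141.0]
ee_rot: [180.0, -0.1, 27.7]
force: [-1.1, -0.1, 6.0]
gripper_width: 35.0
gripper_force: 4.6
```

Call:
step_arm(plan=[0, 0, 0, 0, 0, 0, 0, 0, 0, 0, 0, 0, 0, 0, 0, 0, 0, 0], hand=4.6)

```text
time_s: 20.83
ee_pos: [552.2, 169.9, 140.5]
ee_rot: [180.0, -0.1, 27.7]
force: [-0.6, -1.5, 6.0]
gripper_width: 46.1
gripper_force: 4.3
```

Seated on the notch floor (6 N upward). Release and retreat.

Call:
step_arm(plan=[0, 0, 0, 0, 0, 0, 0, 0, 0, 0, 0, 0, 0, 0, 0, 0, 0, 0, 0, 0, 0, 0, 0, 0, 0, 0, 0, 0, 0, 0], hand=7.0)

```text
time_s: 21.25
ee_pos: [551.8, 169.9, 139.1]
ee_rot: [-180.0, 0.0, 27.7]
force: [-0.4, -0.6, -0.4]
gripper_width: 69.7
gripper_force: 0.0
```

Call:
step_arm(plan=[0, 0, 0, 0, 0, 0, 0, 0, 0, 0, 0, 0, 0, 0, 0, 0, 0, 0, 0, 0, 0, 0, 0, 0], hand=9.1)

```text
time_s: 21.58
ee_pos: [551.8, 169.8, 139.4]
ee_rot: [180.0, 0.0, 27.7]
force: [0.0, 0.2, -0.5]
gripper_width: 90.3
gripper_force: 0.0
```

Call:
step_arm(plan=[0, 0, -0.5, 0, 0, 0, 0, 0, -1.5, 0, 0, 0, 0, 0, -2.5, 0, 0, 0, 0, 0, -2.5, 0, 0, 0, 0, 0, -2.5, 0, 0, 0])

```text
time_s: 22.0
ee_pos: [551.6, 169.8, 235.9]
ee_rot: [180.0, 0.0, 27.7]
force: [0.6, 0.2, -0.3]
gripper_width: 90.8
gripper_force: 0.0
```

Call:
step_arm(plan=[-3, 0, -1, 0, 0, 0, -3, 0, 0, 0, 0, 0, 0, 0, 0, 0, 0, 0, 0, 0, 0, 0, 0, 0, 0, 0, 0, 0, 0, 0])

```text
time_s: 22.42
ee_pos: [499.3, 142.2, 245.0]
ee_rot: [180.0, -0.1, 27.7]
force: [1.0, -1.1, 0.0]
gripper_width: 91.0
gripper_force: 0.0
```

```bash
python3 - <<'E'
from h import *
np.set_printoptions(precision=2,suppress=True)
s=sensors.state(); print(s['time_s'],s['ee_pos'],s['force'],s['gripper_width'])
R={}
for c in ['wrist','scene']:
  p=viewer.grab_frame(c)
  for o,z in dict(pliers=86,pliers_grip=141,holder_park=86,ring_center=64,ring_back=64,axle_groove=64).items():
    for r in viewer.pinpoint(o,p)[:3]: print(c,o,round(r['score'],2),np.round(r['location']),atz(p,r['location'],z))
  if c=='wrist':
    h=cv2.cvtColor(p['img'],cv2.COLOR_RGB2HSV)
    red=((h[...,0]<6)|(h[...,0]>174))&(h[...,1]>150)&(h[...,2]>90)
    n,l,st,ce=cv2.connectedComponentsWithStats(red.astype(np.uint8))
    for i in range(1,n):
      if st[i][4]>40: print(st[i],ce[i],atz(p,ce[i],133))
    print(proj(p,[551.6,170,158]))
E
```

```text
22.4167 [499.25 142.18 245.01] [ 1.02 -1.09  0.03] 90.9660895860373
wrist pliers 0.89 [361.  17.] [669.14 193.51  86.  ]
wrist pliers 0.84 [324. 140.] [550.2  171.82  86.  ]
wrist pliers_grip 0.79 [322. 145.] [549.13 172.12 141.  ]
wrist holder_park 0.92 [264. 304.] [335.15 144.54  86.  ]
wrist holder_park 0.88 [219.  34.] [591.93 308.26  86.  ]
wrist holder_park 0.62 [330. 138.] [555.31 166.31  86.  ]
wrist ring_center 0.88 [567. 235.] [ 587.2  -153.52   64.  ]
wrist ring_back 0.73 [565. 252.] [ 568.03 -167.14   64.  ]
wrist axle_groove 0.87 [570. 238.] [ 585.14 -159.85   64.  ]
wrist axle_groove 0.73 [166. 199.] [398.48 308.37  64.  ]
[319   0  27  11  96] [333.53   4.51] [651.57 215.23 133.  ]
[294 137  23  19 232] [302.72 145.25] [540.26 187.87 133.  ]
[336 137  23  19 318] [347.29 145.41] [559.   151.74 133.  ]
[np.float64(325.80087323149945), np.float64(145.72610870577458)]
scene pliers 0.61 [359. 263.] [555.1  163.95  86.  ]
scene pliers 0.56 [310. 328.] [716.88 246.18  86.  ]
scene pliers_grip 0.94 [314. 347.] [749.34 313.08 141.  ]
scene pliers_grip 0.76 [362. 244.] [555.57 167.06 141.  ]
scene holder_park 0.96 [392. 337.] [607.71 331.11  86.  ]
scene holder_park 0.9 [433. 225.] [345.45 152.95  86.  ]
scene holder_park 0.6 [361. 263.] [552.01 166.43  86.  ]
scene ring_center 0.46 [274. 193.] [ 579.8  -159.46   64.  ]
scene ring_back 0.57 [280. 195.] [ 570.44 -145.62   64.  ]
scene axle_groove 0.95 [271. 194.] [ 589.63 -160.35   64.  ]
```

The pliers stand upright at the park position, symmetric (red handles at columns 303 and 347), and the ring is centred on the axle groove. I hand the job in.

```bash
python3 -c "
from workcell import env
print(env.job_done())"
```

```text
the job is handed in; nothing more can be done
None
```

The job is handed in after about 22 s on the robot's clock: the brass ring is closed in the axle groove and the empty pliers stand upright in the large blue holder. The last camera checks showed both in place, but the judge's verdict was not returned.

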